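# Level the sprung plate with a spirit level and hold it down

### The job

Lay the spirit level flat on the sprung plate, between its two rails, and let go of it. Then turn the black hand wheel of the plate's foot until the bubble stands midway between its two marks when you press the level down and the foot rests firmly on its pad. Finish while still pressing the level down like that (do not let go), and leave the other things on the bench where they are.

Things in the scene. Friction and masses are not known exactly. Their poses are not given: they have to be found in the camera images.
- level_center (a point): Centre (half-way up) of the loose spirit level: dark blue bar 30 mm wide (its x), 130 mm long (its y), 32 mm high, about 0.22 kg. A yellow-green vial with pale bubble and two black marks fills the middle 66 mm of its top; 50 mm from the centre at each end lies a dark rubber pad to press on. It may lie either way round on the plate. It starts flat on the bench.
- level: The same spirit level; origin at the centre of its underside, y along its length, z up.
- bubble (a joint): Bubble reading in m: 0 = midway between the marks, positive = bubble towards the level's own +y end. The bubble runs to the higher end, 7 mm per degree of slope, stops at +-20 mm, and settles in about 1 s. Centred to +-2.5 mm counts as level. It shows what the foot is set to only while the foot stands on its pad.
- base: Grey steel base of the levelling plate, fixed to the bench, 100 mm (x) by 280 mm (y) by 12 mm; origin at the centre of its underside; its y axis runs from the foot end (y = -90 mm) to the hinge end (y = +110 mm). It carries the steel pad, top at 18 mm, under the foot.
- tilt_plate: Grey metal plate, 76 mm wide, that tilts on the base about a hinge along x. Origin on the hinge axis, 44 mm above the bench; y along the plate as in the base; upper face at z = +5 mm. A spring lifts its foot end to a slope of 2.9 degrees; about 6 N on the level's foot-side rubber pad brings the foot down on its pad, and then the plate is stiff. Press with about 12 N.
- seat (a point): Centre of the level's seat, on the plate's upper face, 70 mm from the hinge towards the foot; turns with the plate. The level lies lengthwise along y, between two rails 6 mm high, 38 mm apart, 130 mm long.
- wheel_grip (a point): Grip centre (half-way up) of the black ribbed hand wheel on the plate's foot end, 200 mm from the hinge: upright cylinder, 40 mm diameter, 30 mm high, white line on top, underside 8 mm above the plate. It turns on the spot, stiffly (0.16 N m), and stays. Clockwise from above raises this end: 5 mm or 1.43 degrees a radian (10 mm of bubble). It starts too low, by 0.7 to 1.7 rad.
- foot: Steel foot under the hand wheel, driven down by turning the wheel clockwise; origin at its lower end. It hangs clear of its pad until the plate is pressed down.
- grease_tin: Bystander: yellow tin with a grey lid, 70 mm in diameter, 46 mm high; origin at its underside.
- spanner: Bystander: combination spanner lying flat, 160 mm long (y), 9 mm thick.
- hub: Bystander: steel coupling hub, 66 mm in diameter, 38 mm high; origin at its underside.
Mind the look-alikes: they are no part of the job. What is meant by the level is not red, and is the smaller of those in its own colour.

How it is judged:
On the way:
1. the spirit level lies flat on the plate between the rails and is let go (z of level in the frame of tilt_plate between 0.002 and 0.008 m and x of level in the frame of tilt_plate between -0.008 and 0.008 m and y of level in the frame of tilt_plate between -0.09 and -0.05 m and angle between the z axis of level and the z axis of tilt_plate, either way round below 0.04 rad and angle between the y axis of level and the y axis of tilt_plate, either way round below 0.15 rad and contact force between the fingers and level below 0.1 N), for 0.2 s.
At the end, for the whole second after the job is handed in: The level lies flat on the plate between the rails (within 20 mm of the seat's centre along them); the fingers press on it with more than 4 N and the foot bears on its pad with more than 1 N; the bubble is within 2.5 mm of the middle of its marks; all at rest and still held (z of level in the frame of tilt_plate between 0.002 and 0.008 m and x of level in the frame of tilt_plate between -0.008 and 0.008 m and y of level in the frame of tilt_plate between -0.09 and -0.05 m and angle between the z axis of level and the z axis of tilt_plate, either way round below 0.04 rad and angle between the y axis of level and the y axis of tilt_plate, either way round below 0.15 rad and value of joint bubble between -0.0025 and 0.0025 m and contact force between the fingers and level above 4 N and contact force between foot and base above 1 N and linear speed of level below 0.01 m/s); the arm keeps its last pose, push and grip.
It fails at once if a bystander is moved by more than 30 mm (distance of any of grease_tin, spanner, hub from where it was at the start of the episode above 0.03 m).
It also fails if it takes over 72 s, if anything falls off the work surface, if the arm or the gripper's body presses on something with over 40 N, if the wrist force passes 120 N, or if a joint passes its speed limit or range.

### The arm

A 6-joint arm with a two-finger parallel gripper is mounted at the origin on a cart in front of the work surface, level with it; the furniture and walls round the work are solid. World frame = base frame: x ahead of the robot, y to its left, z up, the work surface at z = 0. Lengths are in m, angles in rad, forces in N, time in s.
With the tool pointing down it reaches from about 0.225 to 0.725 m from the base axis. Payload 3.1 kg.
Tool frame: the origin (TCP) lies between the finger pads; the fingertips stand 8 mm ahead of it and the grasp point (between the pads) lies 11 mm behind it; z points along the fingers, x is the direction in which the jaws open and shut, and the axes are right-handed (so a half turn about z gives the same grasp; the last joint's range is limited). The gripper opens to 85 mm and grips with 20 to 120 N. Pads are 22 mm wide; open, the fingers measure 114 mm over their backs; the gripper's body (76 mm by 85 mm) begins 54 mm behind the grasp point. The pads swing forward as they close: fully open they stand 13 mm farther back than shut.
Start: joints at [1.055, 0.048, 0.099, 1.622, 0, 1.443], TCP at [0.199, 0.486, 0.239] pointing down, gripper open.
Joint ranges: [-2.91, 2.91], [-0.99, 1.94], [-1.21, 1.42], [-2.12, 2.29], [-1.49, 1.47], [-3.14, 3.14]. Speed limits (rad/s): [2.79, 2.79, 3.14, 3.14, 3.14, 3.14].

### API

Orientations are given as a rotation vector (axis times angle).
In Python, from cell import bot gives the robot as it stands.
- The arm moves only by the shell command python3 -m jog 'ROWS' [FORCE]. ROWS is JSON, a list of rows, each a list of 7 numbers: the shift along the tool's x, y, z as a fraction of full scale, then the turn, a rotation vector about the tool's x, y, z as a fraction of full scale, then the closure, from 0 (fully open) to 1 (shut). In form: [[tx, ty, tz, rx, ry, rz, claw], ...]. A call has 1 to 10 rows; each row is the pose to reach, as a shift and turn from the pose measured when the call began, along the tool's axes at that moment, turning the shorter way round; what a row does not reach only later rows make up. Full scale, the value 1, is 80 mm for a shift and 2 pi rad for a turn. A row lasts 1/12 s, in which the tool goes at most 41.7 mm and 7.16 degrees, less where a joint would pass 70% of its speed; a pose out of reach is approached as far as the arm can. A call with a number of a shift or a turn outside -1 to 1 is refused whole. A call with a gripper value outside its range is refused whole. The fingers move at their own pace and stop on an object; FORCE is the grip in N (left out, the last holds). Time passes only in rows, so rows that repeat a pose let the fingers close. It gives the time, the measured TCP pose, the force and the opening at its end, in the units of the state.
- bot.get_obs(): the state, without advancing time (a new reading comes with each control period).
- bot.grab_frame(name): name is "scene" or "top"; returns a dict with "img" (480x640x3 uint8, red, green, blue), "vfov" (degrees; the focal length in pixels is half the picture's height over the tangent of half this angle, whatever the lens; pixels are square), "cx", "cy" (the principal point, pixels), "position" and "attitude" of the camera in the world. Camera axes: x right, y up, looking along -z (the intrinsics and any distortion apply to the point x, -y, -z); pixel columns grow to the right and rows downward; lengths in m; the calibration is good to about 2 mm. A picture is of the moment at which its call begins. There is no depth.
- bot.close_job(): hands the job in, once; it reports no verdict.
Trained networks look in a picture, given as the dict that the camera call returned (one of the last four; its "shot" number tells which), for a name from the list of things; names that differ only in an ending like _2 or _b are one class to them, and where a whole thing is asked for, a point or a joint stands for the part that bears it (a point fixed in the world has none). Each returns a list of dicts, best first, with "score" (0 to 1); they miss things now and then, are a little off and sometimes report something else, mostly with a low value. They report only what shows in the picture. A call takes as long as a camera call. They do not tell look-alikes from the thing itself.
- bot.find_in(picture, target): "location" ([x, y, z] in m, in the coordinates of the camera as it stood for that picture, good to about 4 mm: the middle of the surface that is visible of it).
- bot.regions_of(picture, target): "region" (480x640 bool, what is visible of it).
The state is a dict: "time": time; "joint_positions": joint angles; "joint_vel": joint speeds; "tau": joint torques, N m; "eef_pos": TCP position; "ee_rot": TCP orientation; "wrist_force": force on the tool from outside, world axes, zero at the start; "torque": the same for the moment, N m; "width": finger opening in m.
Only numpy, scipy, OpenCV 4.12 (cv2) and the standard library are available. Lean on these libraries where they do the work, as an engineer would, in place of code of your own. Each camera call takes 0.05 s, during which the arm holds its last target.

## Working session

There is one attempt and no reset: what is moved stays moved. The work goes in short steps, Python scripts to look and compute and a shell command to move; the robot and the scene stay as the last step left them, time stands still between calls to the robot, and variables do not carry over. Pictures are saved under pics/ and viewed, and the job is handed in when it is done.

```bash
ls; mkdir -p pics
python3 - <<'E'
from cell import bot
import cv2
print(bot.get_obs())
for n in ("scene","top"):
    p=bot.grab_frame(n)
    print({k:v for k,v in p.items() if k!="img"})
    cv2.imwrite(f"pics/{n}0.png",p["img"][:,:,::-1])
E
```

```text
pics
{'time': 0.0, 'joint_positions': array([ 1.05519662e+00,  4.87432250e-02,  9.75873674e-02,  1.62200311e+00,
       -5.02098081e-06,  1.44299307e+00]), 'joint_vel': array([-1.98513407e-03,  9.16524213e-04,  3.07849293e-04,  2.07260281e-04,
        1.92747121e-03,  5.73955464e-05]), 'tau': array([ 3.29978529e-04, -3.38781953e+01,  3.20014858e+01,  2.01305462e-02,
        9.41261806e-05,  1.45773527e-05]), 'eef_pos': array([0.19824668, 0.4854868 , 0.23811581]), 'ee_rot': array([ 2.60697015,  1.75118059, -0.00331469]), 'wrist_force': array([-0.21220099,  0.39482657, -0.33531211]), 'torque': array([-0.00891188,  0.00529095, -0.01458009]), 'width': 0.08532932310678758}
{'vfov': 43.33077231771984, 'cx': 321.6830961275711, 'cy': 238.44212159002745, 'position': array([-0.36484218,  0.79047393,  1.39459278]), 'attitude': array([ 0.37558902, -0.80456793, -2.09700653]), 'shot': 1}
{'vfov': 52.88368934042276, 'cx': 323.48875823847345, 'cy': 234.36031389779387, 'position': array([0.37048726, 0.1040154 , 1.15204375]), 'attitude': array([ 0.12086714, -0.12361127, -1.56965444]), 'shot': 2}
```

View pics/scene0.png

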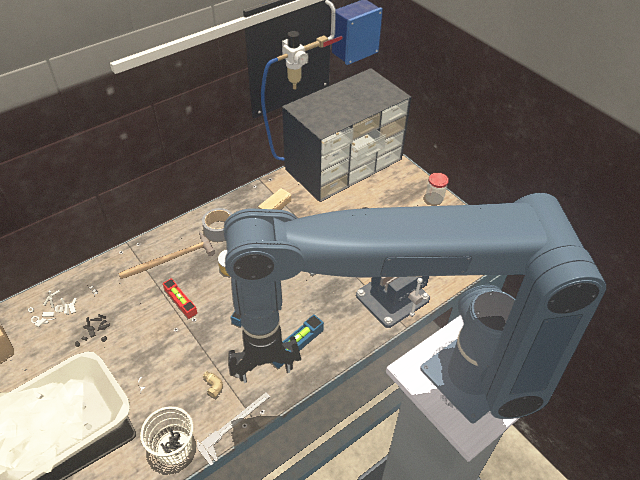

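View pics/top0.png

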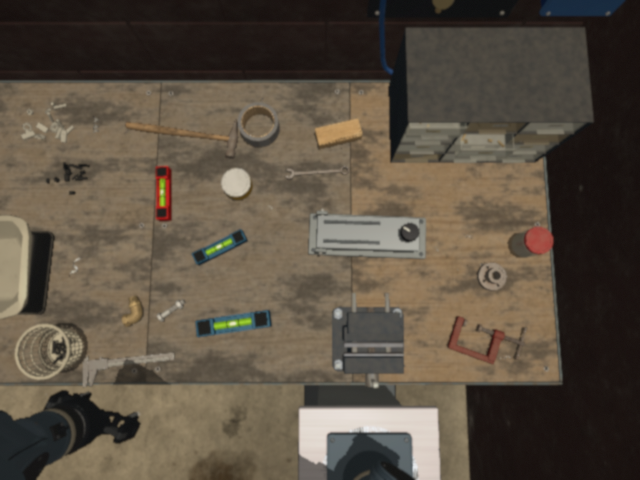

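The top view shows the smaller dark blue level near (219,247); the big blue one at (233,323) and the red one at (163,193) are look-alikes. The plate is at (367,236), with its wheel at (408,232) on the -y side. Next I'll measure these.

```bash
cat > h.py <<'E'
import numpy as np, cv2
from scipy.spatial.transform import Rotation as R
from cell import bot
def f(p): return 240/np.tan(np.radians(p["vfov"]/2))
def px2w(p,uv,z):
    F=f(p); Rm=R.from_rotvec(p["attitude"]).as_matrix()
    d=Rm@np.array([(uv[0]-p["cx"])/F,-(uv[1]-p["cy"])/F,-1.0]); o=np.array(p["position"])
    return o+d*(z-o[2])/d[2]
def w2px(p,w):
    F=f(p); c=R.from_rotvec(p["attitude"]).as_matrix().T@(np.array(w)-p["position"])
    return np.array([p["cx"]+F*c[0]/-c[2], p["cy"]-F*c[1]/-c[2]])
def c2w(p,l): return R.from_rotvec(p["attitude"]).as_matrix()@np.array(l)+p["position"]
def shot(n,name=None,box=None,k=1):
    p=bot.grab_frame(n); im=p["img"][:,:,::-1]
    if box: im=im[box[1]:box[3],box[0]:box[2]]
    if k!=1: im=cv2.resize(im,None,fx=k,fy=k,interpolation=cv2.INTER_CUBIC)
    if name: cv2.imwrite(f"pics/{name}.png",im)
    return p
E
python3 - <<'E'
from h import *
for n in ("top","scene"):
    p=shot(n,n+"1",(180,150,480,340) if n=="top" else (220,200,460,380),2.6 if n=="top" else 3.2)
    for t in ("level_center","base","tilt_plate","wheel_grip","grease_tin","spanner","hub"):
        try:
            print(n,t,[(c2w(p,r["location"]).round(4).tolist(),round(r["score"],2)) for r in bot.find_in(p,t)][:4])
            if n=="top":
                for r in bot.regions_of(p,t)[:3]:
                    m=r["region"].astype(np.uint8); pts=np.argwhere(m)[:,::-1].astype(np.float32)
                    print("   rect",cv2.minAreaRect(pts),round(r["score"],2))
        except Exception as e: print(t,e)
E
```

```text
top level_center [([0.3501, 0.3081, 0.042], 0.92), ([0.6495, 0.4866, 0.0319], 0.79), ([0.5161, 0.3465, 0.0298], 0.71)]
   rect ((219.36370849609375, 247.22023010253906), (14.637397766113281, 56.889923095703125), 64.02560424804688) 0.84
   rect ((233.1300048828125, 323.4100036621094), (18.101932525634766, 75.94326782226562), 81.8698959350586) 0.83
   rect ((163.5, 193.5), (55.0, 15.0), 90.0) 0.83
top base [([0.5391, 0.0002, 0.0545], 0.65)]
   rect ((367.28961181640625, 234.3386688232422), (117.28050994873047, 44.783782958984375), 2.4895529747009277) 0.57
top tilt_plate [([0.5446, 0.0057, 0.051], 0.57)]
   rect ((367.59075927734375, 232.9144287109375), (101.72071838378906, 32.838741302490234), 1.6846843957901) 0.59
top wheel_grip [([0.5373, -0.0876, 0.0969], 0.61)]
   rect ((409.25006103515625, 231.7500457763672), (18.384775161743164, 20.50609588623047), 45.0) 0.85
top grease_tin [([0.6689, 0.3054, 0.0451], 0.79)]
   rect ((236.75001525878906, 183.25), (32.52690887451172, 28.991374969482422), 45.0) 0.87
top spanner [([0.5428, 0.0007, 0.0533], 0.64), ([0.7061, 0.1276, 0.0054], 0.63), ([0.6675, 0.3067, 0.0437], 0.27)]
   rect ((316.4664611816406, 172.03880310058594), (8.196533203125, 61.492130279541016), 85.84036254882812) 0.64
top hub [([0.444, -0.2887, 0.0144], 0.79)]
   rect ((491.5, 276.0), (28.0, 29.0), 90.0) 0.92
   rect ((367.5476989746094, 232.92567443847656), (101.83204650878906, 32.833412170410156), 1.7357045412063599) 0.67
scene level_center [([0.6415, 0.4906, 0.0293], 0.86), ([0.4909, 0.4009, 0.0277], 0.64), ([0.3373, 0.2771, 0.0313], 0.6)]
scene base []
scene tilt_plate []
scene wheel_grip []
scene grease_tin [([0.6708, 0.3333, 0.0519], 0.42)]
scene spanner []
scene hub []
```

View pics/top1.png

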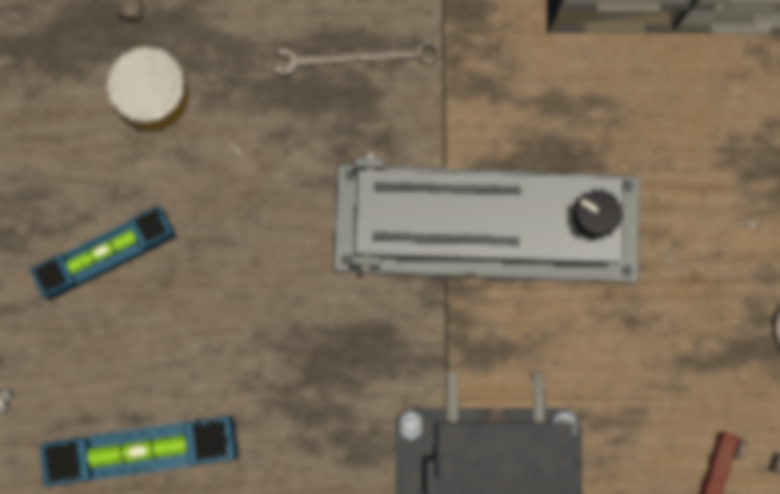

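Run:
```python
from h import *
p=shot("top")
im=p["img"][:,:,::-1]
# undistorted-or-not check: project table points
a=np.array(px2w(p,(219.36,247.22),0.03)); print("level",a)
rs=bot.regions_of(p,"level_center")
for r in rs:
    pts=np.argwhere(r["region"])[:,::-1].astype(np.float32)
    c=pts.mean(0); 
    if abs(c[0]-219)<8 and abs(c[1]-247)<8:
        w=np.array([px2w(p,q,0.03)[:2] for q in pts]).astype(np.float32)
        print("lev world rect",cv2.minAreaRect(w), w.mean(0))
print("wheel top",px2w(p,(409.25,231.75),0.09))
for q,z in (((310,215),0.012),((425,217),.012),((425,258),.012),((310,254),.012)): print(px2w(p,q,z))
d=cv2.resize(im[195:275,295:440],None,fx=5.4,fy=5.4,interpolation=cv2.INTER_CUBIC); cv2.imwrite("pics/plate.png",d)
d=cv2.resize(im[217:277,180:260],None,fx=8,fy=8,interpolation=cv2.INTER_CUBIC); cv2.imwrite("pics/lev.png",d)
```

```text
level [0.51655848 0.34587149 0.03      ]
lev world rect ((0.5175184011459351, 0.3455558121204376), (0.037808410823345184, 0.132986381649971), 26.409381866455078) [0.5172327  0.34480986]
wheel top [ 0.54257852 -0.08932282  0.09      ]
[0.59657072 0.13414266 0.012     ]
[ 0.59107954 -0.14249943  0.012     ]
[ 0.49201203 -0.13902626  0.012     ]
[0.50218007 0.13396434 0.012     ]
```

View pics/plate.png

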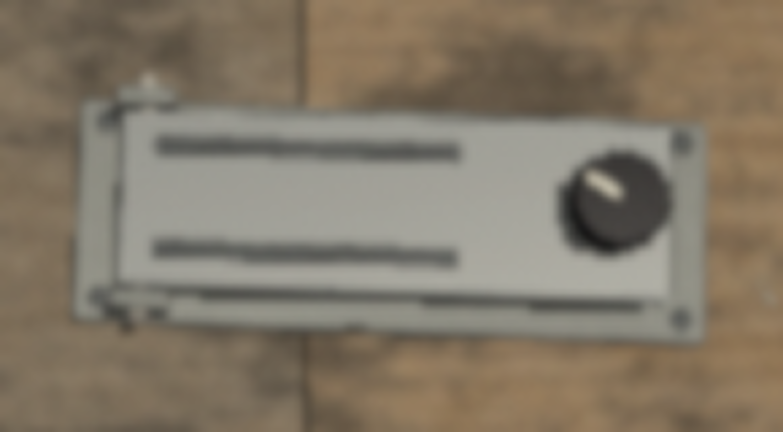

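View pics/lev.png

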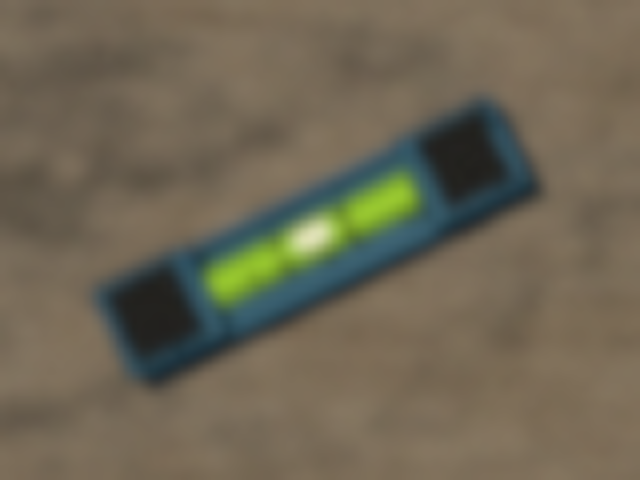

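```bash
cat >> h.py <<'E'
np.set_printoptions(precision=4,suppress=True)
def st():
    o=bot.get_obs(); return o,np.array(o["eef_pos"]),R.from_rotvec(o["ee_rot"])
def rdown(yaw,tilt=0.0):
    """tool z down, tool x at world yaw; tilt = rotation about horizontal tool x axis (world)"""
    x=np.array([np.cos(yaw),np.sin(yaw),0]); z=np.array([0,0,-1.]); y=np.cross(z,x)
    Rm=R.from_matrix(np.c_[x,y,z]); return R.from_rotvec(tilt*x)*Rm
def go(pos,Rt=None):
    o,p,Rc=st()
    Rt=Rc if Rt is None else Rt
    s=Rc.inv().apply(np.array(pos)-p)/0.08; r=(Rc.inv()*Rt).as_rotvec()/(2*np.pi)
    print("t",round(o["time"],2),"tcp",p,"j",o["joint_positions"],"w",round(o["width"],4),"F",o["wrist_force"])
    print("shift",s.round(4),"turn",r.round(5),"deg",np.degrees(np.linalg.norm(r)*2*np.pi).round(1))
E
python3 - <<'E'
from h import *
p=shot("top")
o,tp,Rc=st(); print("tool axes\n",Rc.as_matrix(), "yaw x",np.arctan2(Rc.as_matrix()[1,0],Rc.as_matrix()[0,0]))
print("tip px",w2px(p,tp))
c=lambda q,o,k:((q[0]+.5)/k-.5+o[0],(q[1]+.5)/k-.5+o[1])
a,b=[px2w(p,c(q,(180,217),8),.032) for q in ((155,312),(465,160))]
print("level pads",a,b,(a+b)/2,"len",np.linalg.norm(a-b),"yaw",np.degrees(np.arctan2(*(a-b)[[1,0]])))
P=lambda q,z:px2w(p,c(q,(295,195),5.4),z)
r=[P(q,z) for q,z in (((155,148),.057-.0005),((460,153),.0635),((153,249),.057),((456,259),.0635))]
print("rails",np.array(r),np.mean(r,0)); 
for i,j in((0,1),(2,3)): print(np.degrees(np.arctan2(*(r[i]-r[j])[[1,0]])),np.linalg.norm(r[i]-r[j]))
bs=[P(q,.012) for q in ((80,102),(706,126),(703,342),(75,320))]
print("base",np.array(bs),np.mean(bs,0),[np.degrees(np.arctan2(*(bs[i]-bs[j])[[1,0]])) for i,j in((0,1),(3,2))])
print("wheel",P((620,202),.097))
E
```

```text
tool axes
 [[ 0.3782  0.9257 -0.    ]
 [ 0.9257 -0.3782 -0.    ]
 [-0.     -0.     -1.    ]] yaw x 1.1829582059915063
tip px [112.091  406.6645]
level pads [0.4968 0.3924 0.032 ] [0.5414 0.3032 0.032 ] [0.5191 0.3478 0.032 ] len 0.09976210803501916 yaw 116.57228467225201
rails [[ 0.5712  0.1023  0.0565]
 [ 0.5675 -0.0272  0.0635]
 [ 0.5276  0.1032  0.057 ]
 [ 0.5221 -0.0246  0.0635]] [0.5471 0.0384 0.0601]
88.35440749848347 0.12969037377125364
87.54590228951443 0.12806407299178116
base [[ 0.6003  0.1356  0.012 ]
 [ 0.5888 -0.1432  0.012 ]
 [ 0.4922 -0.1385  0.012 ]
 [ 0.5025  0.1376  0.012 ]] [ 0.546  -0.0021  0.012 ] [np.float64(87.6407399296381), np.float64(87.8525126032801)]
wheel [ 0.5409 -0.0884  0.097 ]
```

Run:
```python
from h import *
go([.5185,.347,.12],rdown(np.radians(26.6)))
```

```text
t 1.4 tcp [0.1985 0.486  0.2393] j [1.0552 0.048  0.0992 1.622  0.     1.443 ] w 0.0852 F [ 0.0571 -0.1666 -0.7556]
shift [-0.096   4.3597  1.491 ] turn [-0.      0.      0.1144] deg 41.2
```

```bash
for i in 1 2 3; do :; done; python3 -m jog '[[0,0.5,0.1,0,0,0,0],[0,1,0.2,0,0,0,0],[0,1,0.2,0,0,0,0]]'; python3 -m jog '[[-0.05,1,0.3,0,0,0,0],[-0.05,1,0.3,0,0,0,0],[-0.05,1,0.3,0,0,0,0]]'; python3 -m jog '[[-0.05,1,0.3,0,0,0,0],[-0.05,1,0.3,0,0,0,0],[-0.05,1,0.3,0,0,0,0]]';python3 -m jog '[[0,1,0.3,0,0,0,0],[0,1,0.3,0,0,0,0],[0,1,0.3,0,0,0,0],[0,1,0.3,0,0,0,0]]'
python3 - <<'E'
from h import *
go([.5185,.347,.09],rdown(np.radians(26.6)))
E
```

```text
time: 1.65
eef_pos: [0.2774, 0.453, 0.2213]
ee_rot: [2.609, 1.742, -0.0]
wrist_force: [-0.8, -0.0, -0.1]
width: 0.0856
time: 1.9
eef_pos: [0.3537, 0.4154, 0.1949]
ee_rot: [2.611, 1.733, -0.003]
wrist_force: [-0.8, 0.4, -1.5]
width: 0.0852
time: 2.15
eef_pos: [0.4297, 0.3771, 0.1685]
ee_rot: [2.613, 1.724, -0.007]
wrist_force: [0.6, 0.4, -0.5]
width: 0.0855
time: 2.48
eef_pos: [0.5041, 0.3436, 0.143]
ee_rot: [2.617, 1.719, -0.012]
wrist_force: [0.1, 0.0, 0.6]
width: 0.0853
t 2.48 tcp [0.5041 0.3436 0.143 ] j [ 0.4944  0.2772  0.1657  1.4659 -0.0117  0.9028] w 0.0853 F [0.0535 0.0425 0.6082]
shift [0.1184 0.1452 0.6619] turn [0.0015 0.0016 0.1111] deg 40.0
```

```bash
python3 -m jog '[[0.12,0.145,0.3,0.0015,0.0016,0.111,0],[0.12,0.145,0.66,0.0015,0.0016,0.111,0],[0.12,0.145,0.66,0.0015,0.0016,0.111,0],[0.12,0.145,0.66,0.0015,0.0016,0.111,0],[0.12,0.145,0.66,0.0015,0.0016,0.111,0],[0.12,0.145,0.66,0.0015,0.0016,0.111,0],[0.12,0.145,0.66,0.0015,0.0016,0.111,0],[0.12,0.145,0.66,0.0015,0.0016,0.111,0],[0.12,0.145,0.66,0.0015,0.0016,0.111,0]]'
python3 - <<'E'
from h import *
go([.5185,.347,.018],rdown(np.radians(26.6)))
p=shot("scene","sc2",(220,200,380,360),5)
print(w2px(p,[.5185,.347,.032]))
E
```

```text
time: 3.23
eef_pos: [0.5179, 0.3479, 0.0908]
ee_rot: [-3.055, -0.728, -0.0]
wrist_force: [0.7, 0.1, -0.0]
width: 0.0855
t 3.23 tcp [0.5179 0.3479 0.0908] j [0.4839 0.3202 0.1145 1.3647 0.0005 1.5869] w 0.0855 F [ 0.6564  0.0986 -0.0217]
shift [0.0016 0.0146 0.9104] turn [-0.0001 -0.0001  0.0006] deg 0.2
[246.9999 300.8173]
```

View pics/sc2.png

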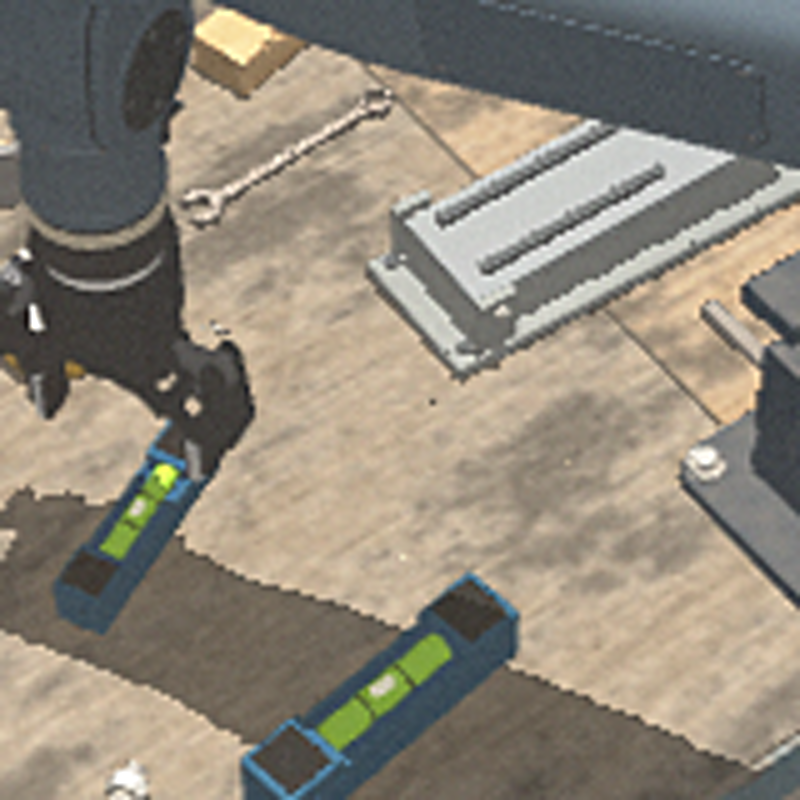

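The scene view shows the gripper above the smaller level. The predicted centre is at crop (135,504) and the bubble shows at (138,507), so they agree. Descending and gripping.

```bash
python3 -m jog '[[0,0.015,0.4,0,0,0,0],[0,0.015,0.7,0,0,0,0],[0,0.015,0.9,0,0,0,0],[0,0.015,0.9,0,0,0,0],[0,0.015,0.9,0,0,0,0]]' 35; python3 -m jog '[[0,0,0,0,0,0,1],[0,0,0,0,0,0,1],[0,0,0,0,0,0,1],[0,0,0,0,0,0,1],[0,0,0,0,0,0,1],[0,0,0,0,0,0,1],[0,0,0,0,0,0,1],[0,0,0,0,0,0,1],[0,0,0,0,0,0,1],[0,0,0,0,0,0,1]]' 35
python3 - <<'E'
from h import *
go([.5185,.347,.018],rdown(np.radians(26.6)))
E
```

```text
time: 3.7
eef_pos: [0.5173, 0.3463, 0.0175]
ee_rot: [3.056, 0.728, -0.005]
wrist_force: [0.2, -0.3, -0.4]
width: 0.0852
time: 4.53
eef_pos: [0.5183, 0.3468, 0.019]
ee_rot: [-3.056, -0.728, 0.001]
wrist_force: [-0.2, 0.3, 5.1]
width: 0.0294
t 4.53 tcp [0.5183 0.3468 0.019 ] j [0.4819 0.3624 0.0214 1.23   0.0006 1.5849] w 0.0294 F [-0.2322  0.287   5.1253]
shift [ 0.0033 -0.0012  0.0122] turn [-0.0001  0.      0.0006] deg 0.2
```

```bash
python3 -m jog '[[0,0,-0.4,0,0,0,1],[0,0,-0.8,0,0,0,1],[0,0,-1,0,0,0,1],[0,0,-1,0,0,0,1],[0,0,-1,0,0,0,1]]'
python3 - <<'E'
from h import *
go([.5476,.042,.15],rdown(np.radians(-2.25),-0.0506))
shot("scene","sc3",(180,160,380,360),4)
E
```

```text
time: 4.95
eef_pos: [0.5186, 0.3468, 0.0989]
ee_rot: [-3.055, -0.728, -0.0]
wrist_force: [0.1, -0.4, -3.2]
width: 0.0299
t 4.95 tcp [0.5186 0.3468 0.0989] j [0.4818 0.3169 0.1265 1.38   0.0005 1.5848] w 0.0299 F [ 0.0875 -0.3677 -3.229 ]
shift [-1.3943  3.5645 -0.641 ] turn [-0.008  -0.0021  0.0807] deg 29.2
```

View pics/sc3.png

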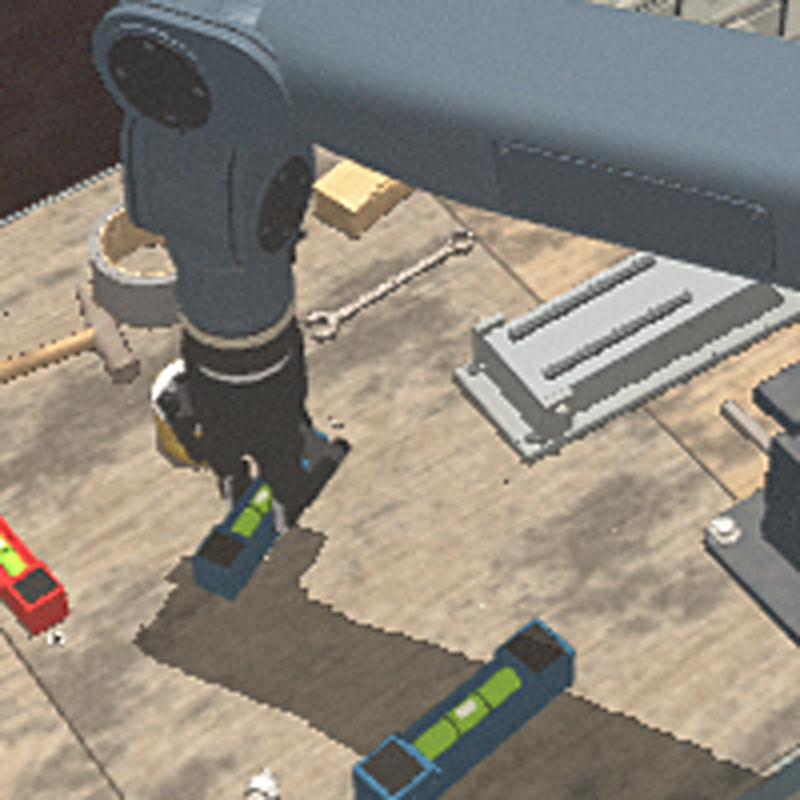

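The level is held: the bar hangs between the fingers at crop (240,535). Carrying it over to the plate.

```bash
python3 -m jog '[[-0.17,0.45,-0.2,0,0,0,1],[-0.35,0.9,-0.4,0,0,0,1],[-0.35,0.9,-0.4,0,0,0,1]]'; python3 -m jog '[[-0.35,0.9,-0.2,0,0,0,1],[-0.35,0.9,-0.2,0,0,0,1],[-0.35,0.9,-0.2,0,0,0,1]]';  python3 -m jog '[[-0.35,0.9,0,0,0,0,1],[-0.35,0.9,0,0,0,0,1],[-0.35,0.9,0,0,0,0,1],[-0.35,0.9,0,0,0,0,1]]'
python3 - <<'E'
from h import *
go([.5476,.042,.15],rdown(np.radians(-2.25),-0.0506))
E
```

```text
time: 5.25
eef_pos: [0.5254, 0.2635, 0.1286]
ee_rot: [3.052, 0.719, -0.009]
wrist_force: [1.7, 1.2, -0.8]
width: 0.0292
time: 5.5
eef_pos: [0.5325, 0.1803, 0.1436]
ee_rot: [3.05, 0.708, -0.014]
wrist_force: [2.1, 1.4, -2.2]
width: 0.029
time: 5.83
eef_pos: [0.5377, 0.1012, 0.1415]
ee_rot: [3.052, 0.701, -0.022]
wrist_force: [0.5, 0.5, -1.5]
width: 0.0293
t 5.83 tcp [0.5377 0.1012 0.1415] j [ 0.0701  0.1201 -0.0182  1.4449 -0.0117  1.1894] w 0.0293 F [ 0.4708  0.4829 -1.4817]
shift [-0.2134  0.7206 -0.0978] turn [-0.0063  0.0003  0.0781] deg 28.2
```

```bash
python3 -m jog '[[-0.1,0.36,-0.1,-0.0063,0.0003,0.078,1],[-0.213,0.72,-0.1,-0.0063,0.0003,0.078,1],[-0.213,0.72,-0.1,-0.0063,0.0003,0.078,1],[-0.213,0.72,-0.1,-0.0063,0.0003,0.078,1],[-0.213,0.72,-0.1,-0.0063,0.0003,0.078,1],[-0.213,0.72,-0.1,-0.0063,0.0003,0.078,1],[-0.213,0.72,-0.1,-0.0063,0.0003,0.078,1],[-0.213,0.72,-0.1,-0.0063,0.0003,0.078,1]]'
python3 - <<'E'
from h import *
go([.5476,.040,.095],rdown(np.radians(-2.25),-0.0506))
shot("scene","sc4",(260,210,420,350),5)
shot("top","tp4",(280,170,460,290),4)
E
```

```text
time: 6.5
eef_pos: [0.5472, 0.0429, 0.1495]
ee_rot: [3.091, -0.055, -0.003]
wrist_force: [-0.5, 0.2, -2.1]
width: 0.0294
t 6.5 tcp [0.5472 0.0429 0.1495] j [-0.0157  0.1149 -0.0087  1.4493 -0.0503  1.5906] w 0.0294 F [-0.4514  0.1709 -2.0825]
shift [0.0066 0.0013 0.6824] turn [-0.      0.0001  0.0006] deg 0.2
```

View pics/sc4.png

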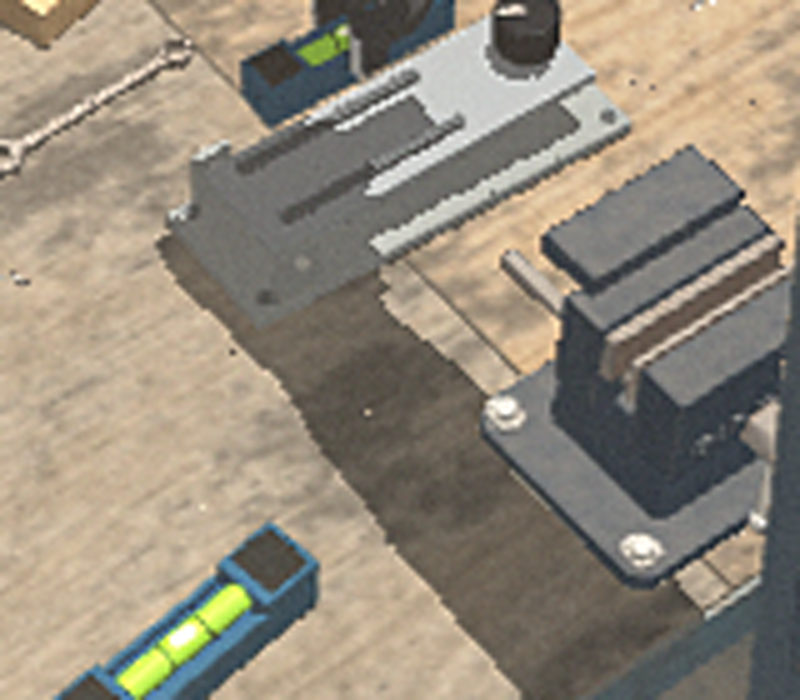

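View pics/tp4.png

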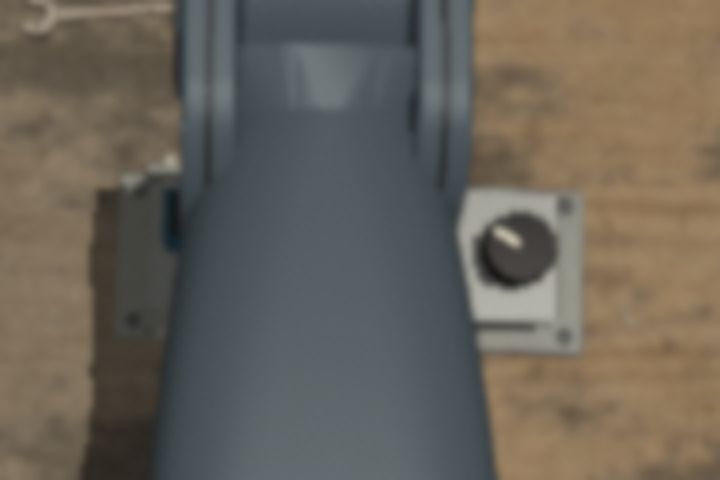

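```bash
python3 -m jog '[[0.006,0,0.4,0,0,0.0006,1],[0.006,0,0.7,0,0,0.0006,1],[0.006,0,0.75,0,0,0.0006,1],[0.006,0,0.75,0,0,0.0006,1]]'
python3 - <<'E'
from h import *
go([.5476,.0392,.0725],rdown(np.radians(-2.25),-0.0506))
p=shot("scene","sc5",(280,200,400,290),6.5)
T=R.from_euler("z",-2.25,degrees=True)*R.from_rotvec([-0.0506,0,0])
hin=np.array([.5503,.108,.044])
for q in ([-.015,-.005,.037],[.015,-.005,.037],[-.019,-.005,.011],[.019,-.005,.011],[-.019,-.135,.011],[.019,-.135,.011]):
    u=w2px(p,hin+T.apply(q)); print(q,u,(u-[280,200])*6.5)
E
```

```text
time: 6.93
eef_pos: [0.5455, 0.0396, 0.0875]
ee_rot: [3.091, -0.061, -0.011]
wrist_force: [1.5, 0.9, -1.5]
width: 0.0293
t 6.93 tcp [0.5455 0.0396 0.0875] j [-0.0216  0.1373 -0.1084  1.3319 -0.0503  1.589 ] w 0.0293 F [ 1.4691  0.8686 -1.5022]
shift [ 0.0273 -0.0049  0.1876] turn [-0.      0.0009 -0.    ] deg 0.3
[-0.015, -0.005, 0.037] [313.9336 246.0618] [220.5687 299.4015]
[0.015, -0.005, 0.037] [308.0718 239.5535] [182.4668 257.0978]
[-0.019, -0.005, 0.011] [315.0109 252.5832] [227.571  341.7907]
[0.019, -0.005, 0.011] [307.6663 244.3674] [179.8307 288.3884]
[-0.019, -0.135, 0.011] [351.0086 232.4565] [461.5558 210.9671]
[0.019, -0.135, 0.011] [343.4461 224.6728] [412.3999 160.3734]
```

View pics/sc5.png

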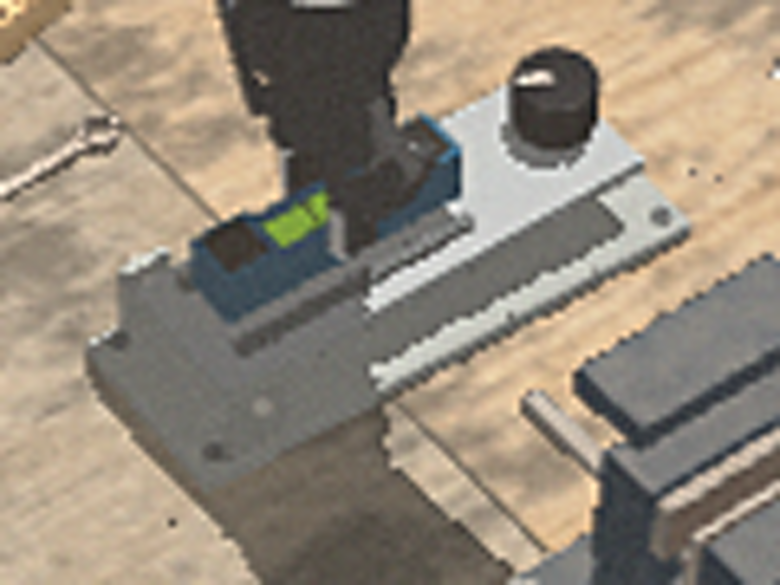

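Run:
```python
from h import *
o,tp,Rc=st(); p=bot.grab_frame("scene")
for q in ([-.015,.065,0],[.015,.065,0],[-.015,.065,.032],[.015,.065,.032],[-.015,-.065,.032],[-.015,-.065,0]):
    # tool y = -level y
    w=tp+Rc.apply([q[0],-q[1],.019-q[2]]); print(q,(w2px(p,w)-[280,200])*6.5)
```

```text
[-0.015, 0.065, 0] [223.4969 319.1986]
[0.015, 0.065, 0] [185.6376 277.0394]
[-0.015, 0.065, 0.032] [221.05   273.3099]
[0.015, 0.065, 0.032] [182.6781 230.9803]
[-0.015, -0.065, 0.032] [459.5119 142.0529]
[-0.015, -0.065, 0] [458.6258 188.5689]
```

```bash
python3 -m jog '[[0.027,-0.005,0.08,0,0.0009,0,1],[0.027,-0.005,0.15,0,0.0009,0,1],[0.027,-0.005,0.18,0,0.0009,0,1],[0.027,-0.005,0.18,0,0.0009,0,1],[0.027,-0.005,0.18,0,0.0009,0,1]]'
python3 - <<'E'
from h import *
go([.5476,.0392,.0715],rdown(np.radians(-2.25),-0.0506))
p=shot("scene","sc6",(280,200,400,290),6.5)
E
```

```text
time: 7.45
eef_pos: [0.5504, 0.0391, 0.0766]
ee_rot: [3.09, -0.062, 0.008]
wrist_force: [-0.5, -0.9, -1.5]
width: 0.0294
t 7.45 tcp [0.5504 0.0391 0.0766] j [-0.0223  0.1423 -0.125   1.298  -0.0505  1.5883] w 0.0294 F [-0.5056 -0.8643 -1.483 ]
shift [-0.0351 -0.0027  0.0637] turn [-0.     -0.001  -0.0001] deg 0.4
```

View pics/sc6.png

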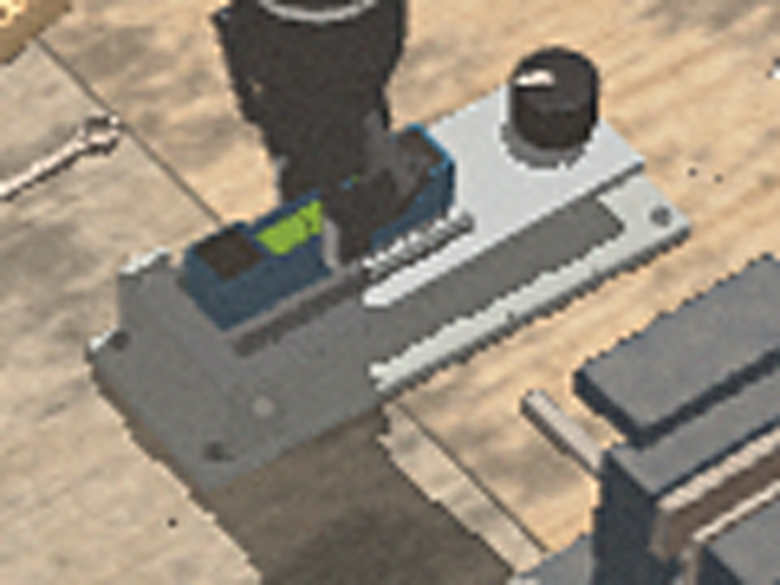

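```bash
python3 -m jog '[[0,0,0,0,0,0,1],[0,0,0,0,0,0,1],[0,0,0,0,0,0,1],[0,0,0,0,0,0,1]]'
python3 - <<'E'
from h import *
go([.5476,.0392,.0715],rdown(np.radians(-2.25),-0.0506))
E
```

```text
time: 7.83
eef_pos: [0.5506, 0.0391, 0.0769]
ee_rot: [3.09, -0.062, 0.009]
wrist_force: [0.7, -0.7, -1.7]
width: 0.0294
t 7.83 tcp [0.5506 0.0391 0.0769] j [-0.0222  0.1421 -0.1246  1.298  -0.0505  1.5883] w 0.0294 F [ 0.6946 -0.7071 -1.6763]
shift [-0.0383 -0.0026  0.0675] turn [-0.     -0.0011 -0.0001] deg 0.4
```

```bash
python3 -m jog '[[-0.038,0,0.03,0,-0.001,0,1],[-0.038,0,0.06,0,-0.001,0,1],[-0.038,0,0.06,0,-0.001,0,1],[-0.038,0,0.06,0,-0.001,0,1],[-0.038,0,0.06,0,-0.001,0,1],[-0.038,0,0.06,0,-0.001,0,1]]'
python3 - <<'E'
from h import *
go([.5476,.0392,.0715],rdown(np.radians(-2.25),-0.0506))
p=shot("scene","sc7",(280,200,400,290),6.5)
E
```

```text
time: 8.33
eef_pos: [0.5476, 0.039, 0.0721]
ee_rot: [3.091, -0.062, -0.001]
wrist_force: [0.3, 0.5, -3.3]
width: 0.0294
t 8.33 tcp [0.5476 0.039  0.0721] j [-0.0227  0.1439 -0.1324  1.2947 -0.0503  1.5882] w 0.0294 F [ 0.3399  0.5433 -3.2963]
shift [ 0.0002 -0.0026  0.007 ] turn [-0.     -0.0001 -0.0001] deg 0.1
```

View pics/sc7.png

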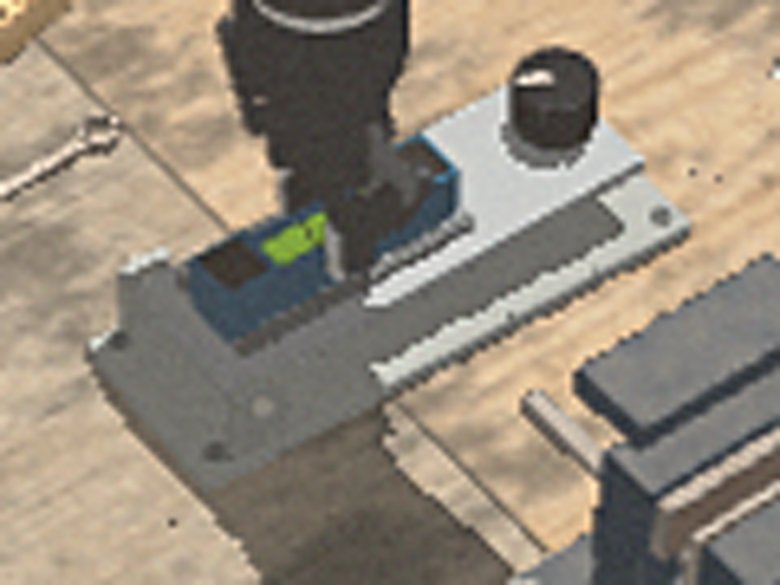

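```bash
python3 -m jog '[[0,0,0.02,0,0,0,1],[0,0,0.02,0,0,0,1],[0,0,0.02,0,0,0,1],[0,0,0.02,0,0,0,1]]'
python3 - <<'E'
from h import *
go([.5476,.0392,.0715],rdown(np.radians(-2.25),-0.0506))
p=shot("scene","sc8",(280,200,400,290),6.5)
E
```

```text
time: 8.72
eef_pos: [0.548, 0.039, 0.0714]
ee_rot: [3.091, -0.062, 0.001]
wrist_force: [-1.4, 0.7, 3.4]
width: 0.0289
t 8.72 tcp [0.548  0.039  0.0714] j [-0.0228  0.1441 -0.1336  1.2922 -0.0504  1.588 ] w 0.0289 F [-1.391   0.674   3.4006]
shift [-0.0048 -0.0028 -0.0015] turn [-0.     -0.0003 -0.0001] deg 0.1
```

View pics/sc8.png

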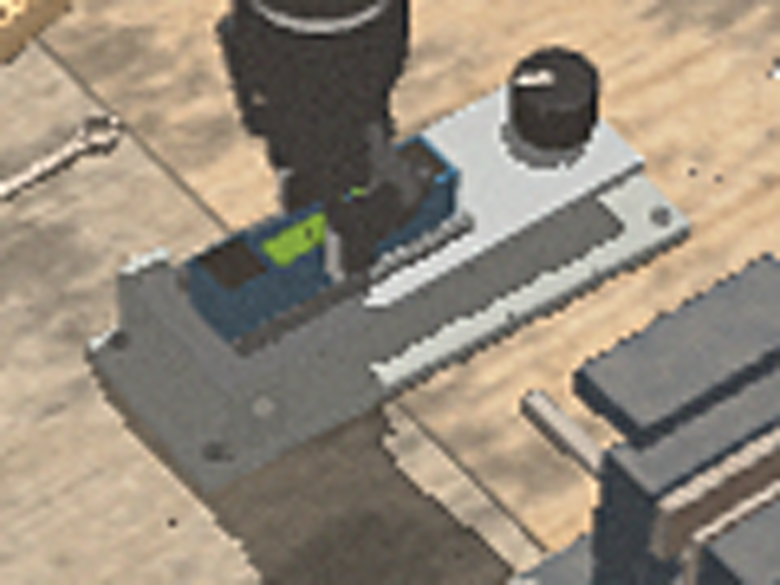

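Contact: the vertical force rose from -3.3 to +3.4 N, and the level sits between the rails. Releasing and lifting.

```bash
python3 -m jog '[[0,0,0,0,0,0,0.5],[0,0,0,0,0,0,0.4],[0,0,0,0,0,0,0.2],[0,0,0,0,0,0,0],[0,0,0,0,0,0,0],[0,0,0,0,0,0,0],[0,0,0,0,0,0,0]]';  python3 -m jog '[[0,0,-0.3,0,0,0,0],[0,0,-0.7,0,0,0,0],[0,0,-1,0,0,0,0],[0,0,-1,0,0,0,0],[0,0,-1,0,0,0,0],[0,0,-1,0,0,0,0],[0,0,-1,0,0,0,0]]'
python3 - <<'E'
from h import *
p=shot("scene","sc9",(280,200,400,290),6.5)
go([.5437,-.012,.12],rdown(np.radians(-2.25)))
E
```

```text
time: 9.35
eef_pos: [0.5479, 0.039, 0.0713]
ee_rot: [3.091, -0.062, 0.001]
wrist_force: [0.3, 0.2, 0.9]
width: 0.0853
time: 9.93
eef_pos: [0.547, 0.043, 0.1495]
ee_rot: [3.091, -0.062, -0.003]
wrist_force: [-0.8, 0.1, -1.0]
width: 0.0853
t 9.98 tcp [0.5469 0.043  0.1493] j [-0.0155  0.1148 -0.0092  1.4496 -0.0504  1.5954] w 0.0855 F [ 0.2495 -0.5743  0.1126]
shift [-0.0115  0.6685  0.4011] turn [ 0.008   0.0003 -0.0001] deg 2.9
```

View pics/sc9.png

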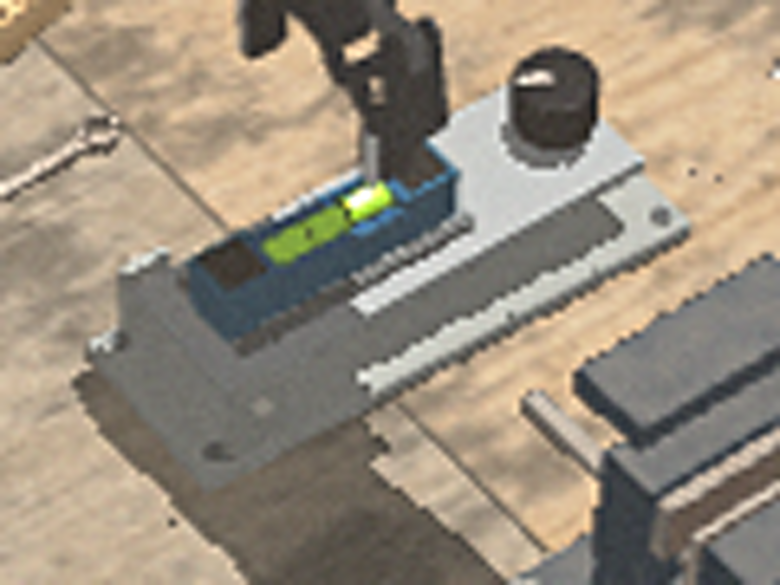

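The level is seated between the rails, with the bubble at the foot end near crop (370,198) since the plate isn't pressed. Next I'll close the fingers and go over the foot-side pad.

```bash
python3 -m jog '[[-0.01,0.3,0,0.008,0,0,0.5],[-0.01,0.67,0.1,0.008,0,0,1],[-0.01,0.67,0.3,0.008,0,0,1],[-0.01,0.67,0.4,0.008,0,0,1],[-0.01,0.67,0.4,0.008,0,0,1],[-0.01,0.67,0.4,0.008,0,0,1],[-0.01,0.67,0.4,0.008,0,0,1],[-0.01,0.67,0.4,0.008,0,0,1]]' 40
python3 - <<'E'
from h import *
go([.5457,-.011,.100],rdown(np.radians(-2.25)))
p=shot("scene","sc10",(280,200,400,290),6.5)
p=shot("top","tp10",(300,180,440,290),5)
E
```

```text
time: 10.65
eef_pos: [0.5443, -0.0114, 0.1208]
ee_rot: [3.141, -0.061, -0.001]
wrist_force: [0.8, -0.1, -0.1]
width: -0.0001
t 10.65 tcp [ 0.5443 -0.0114  0.1208] j [-0.144   0.1051 -0.0759  1.3902 -0.0002  1.4656] w -0.0001 F [ 0.765  -0.0531 -0.1442]
shift [ 0.0177 -0.0057  0.2596] turn [0.     0.0001 0.0001] deg 0.0
```

View pics/sc10.png

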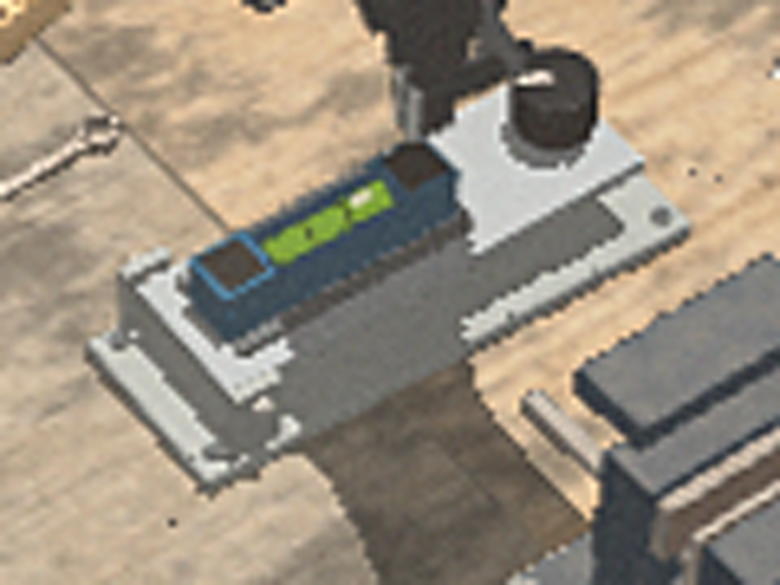

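View pics/tp10.png

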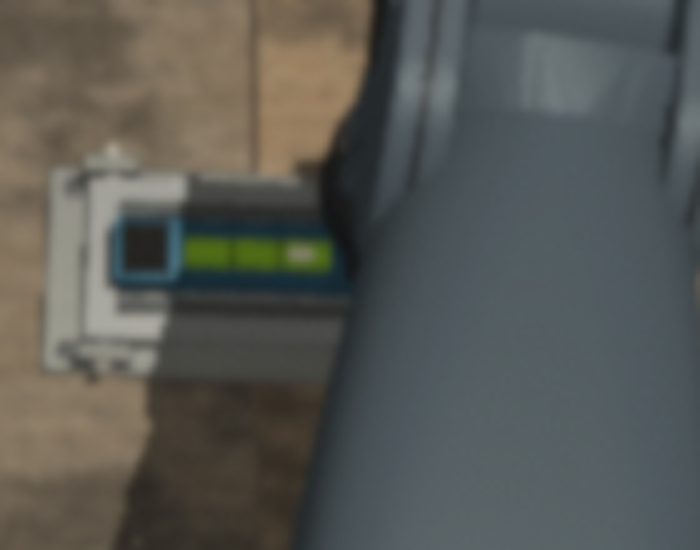

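Both views show the whole vial. In the top view it spans crop x 183-333, with marks at 232 and 280 and the bubble at 303 (+20 mm, foot side). Pressing down now.

```bash
python3 -m jog '[[0.015,0,0.1,0,0,0,1],[0.015,0,0.2,0,0,0,1],[0.015,0,0.3,0,0,0,1],[0.015,0,0.35,0,0,0,1],[0.015,0,0.35,0,0,0,1]]'; python3 -m jog '[[0,0,0.03,0,0,0,1],[0,0,0.06,0,0,0,1],[0,0,0.06,0,0,0,1],[0,0,0.06,0,0,0,1]]'
```

```text
time: 11.17
eef_pos: [0.545, -0.0119, 0.0916]
ee_rot: [3.14, -0.062, -0.003]
wrist_force: [-0.5, -0.5, 2.6]
width: 0.0002
time: 11.5
eef_pos: [0.5452, -0.0126, 0.0874]
ee_rot: [3.139, -0.062, -0.002]
wrist_force: [-1.0, -3.1, 5.0]
width: 0.0001
```

```bash
python3 -m jog '[[0,0,0.03,0,0,0,1],[0,0,0.05,0,0,0,1],[0,0,0.05,0,0,0,1],[0,0,0.05,0,0,0,1]]'; python3 -m jog '[[0,0,0.02,0,0,0,1],[0,0,0.02,0,0,0,1],[0,0,0.02,0,0,0,1]]'
```

```text
time: 11.83
eef_pos: [0.5454, -0.013, 0.0857]
ee_rot: [3.138, -0.063, 0.0]
wrist_force: [-4.6, -3.4, 11.4]
width: -0.0
time: 12.08
eef_pos: [0.5453, -0.013, 0.0858]
ee_rot: [3.138, -0.063, 0.001]
wrist_force: [-4.2, -2.2, 9.4]
width: -0.0003
```

```bash
python3 -m jog '[[0,0,0.05,0,0,0,1],[0,0,0.05,0,0,0,1],[0,0,0.05,0,0,0,1],[0,0,0.05,0,0,0,1],[0,0,0.05,0,0,0,1],[0,0,0.05,0,0,0,1],[0,0,0.05,0,0,0,1],[0,0,0.05,0,0,0,1],[0,0,0.05,0,0,0,1]]'
python3 - <<'E'
from h import *
o,tp,Rc=st(); print(tp,o["wrist_force"])
p=shot("scene","sc11",(280,200,400,290),6.5)
p=shot("top","tp11",(300,180,440,290),5)
E
```

```text
time: 12.83
eef_pos: [0.5454, -0.0131, 0.0855]
ee_rot: [3.137, -0.062, 0.004]
wrist_force: [-6.2, -1.7, 16.9]
width: 0.0001
[ 0.5454 -0.0131  0.0855] [-6.2105 -1.7259 16.9469]
```

View pics/sc11.png

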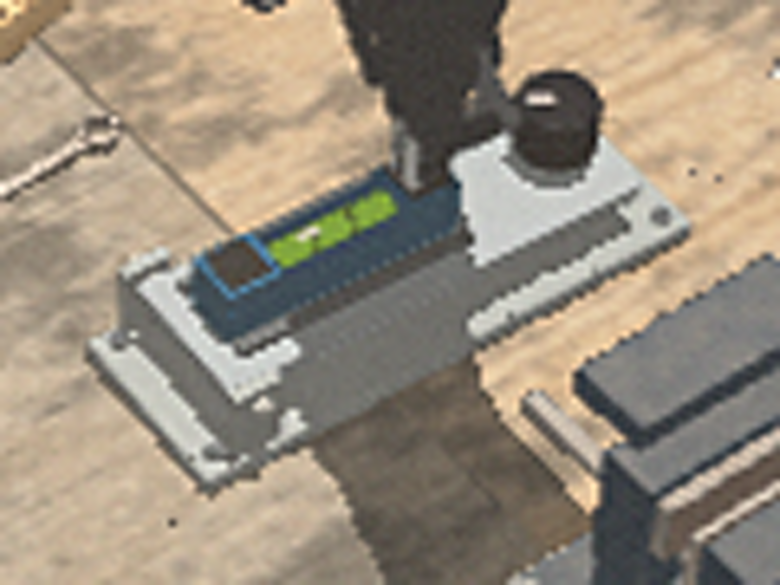

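View pics/tp11.png

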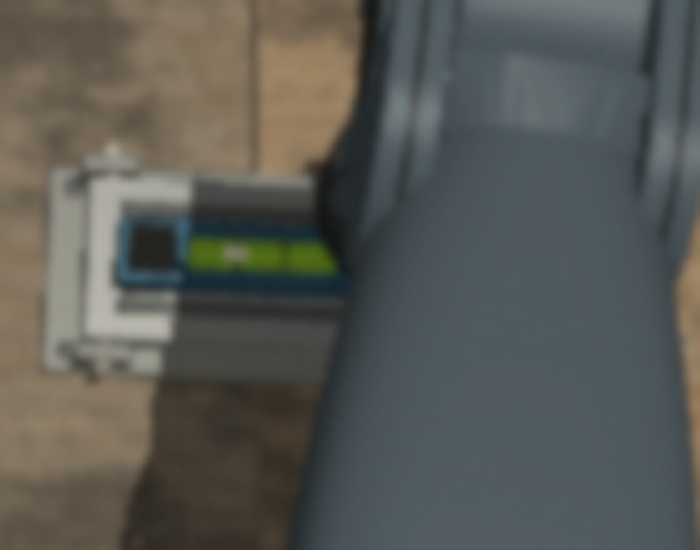

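```bash
cat >> h.py <<'E'
def vial(n,N=6,dbg=False):
    """bubble offset in mm towards the foot, via rectified strip along the vial"""
    ims=[];
    for _ in range(N): p=bot.grab_frame(n); ims.append(p["img"].astype(np.float32))
    im=np.mean(ims,0); return p,im
def strip(p,im,hinge,slope,L=.1,x=(-.006,.006)):
    """sample in level's top plane: s = plate y (m) along; returns s, mean RGB"""
    T=R.from_euler("z",-2.25,degrees=True)*R.from_rotvec([-slope,0,0])
    s=np.arange(-.125,-.015,.0005); xs=np.linspace(*x,7)
    uv=np.array([[w2px(p,hinge+T.apply([a,b,.037])) for b in s] for a in xs]).astype(np.float32)
    o=cv2.remap(im,uv[...,0],uv[...,1],cv2.INTER_CUBIC); return s,o
E
python3 - <<'E'
from h import *
hin=np.array([.5503,.108,.044])
for n in("top","scene"):
    p,im=vial(n,4)
    s,o=strip(p,im,hin,-0.03,x=(-.02,.02))
    m=cv2.resize(o.clip(0,255)[::-1,:,::-1],None,fx=3.5,fy=20); cv2.imwrite(f"pics/st_{n}.png",m)
    np.save(f"st_{n}.npy",o)
o,tp,Rc=st(); print(o["time"],tp,o["wrist_force"])
a=cv2.imread("pics/st_top.png");b=cv2.imread("pics/st_scene.png");cv2.imwrite("pics/st.png",np.vstack([a,b]))
E
```

```text
13.3333 [ 0.5455 -0.0131  0.0856] [-6.7618 -1.8534 14.9829][ WARN:0@4.988] global loadsave.cpp:1063 imwrite_ Unsupported depth image for selected encoder is fallbacked to CV_8U.
```

View pics/st.png

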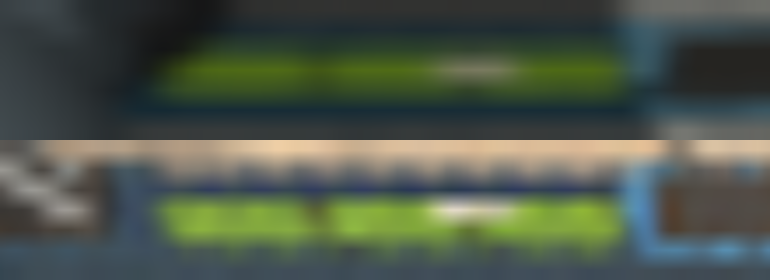

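Both rectified strips agree: the bubble is about 11.8 mm towards the hinge from mid-marks (top 11.9, scene 11.7). That calls for about 1.17 rad clockwise. Lifting off and heading to the wheel.

```bash
python3 -m jog '[[0,0,-0.3,0,0,0,1],[0,0,-0.7,0,0,0,1],[0,0,-1,0,0,0,0.5],[0,0,-1,0,0,0,0],[0,0,-1,0,0,0,0],[0,0,-1,0,0,0,0],[0,0,-1,0,0,0,0]]'
cat >> h.py <<'E'
hin=np.array([.5503,.108,.044])
Tp=R.from_euler("z",-2.25,degrees=True)*R.from_rotvec([-0.0506,0,0])
def wheelpose(yaw,d): # d: TCP height above grip centre along wheel axis
    Rt=Tp*rdown(yaw+np.radians(2.25)); return hin+Tp.apply([0,-.2,.028+d]),Rt
E
python3 - <<'E'
from h import *
p=shot("top","tp12",(300,180,440,290),5)
q=bot.find_in(p,"wheel_grip"); print([(c2w(p,r["location"]),r["score"]) for r in q])
P,Rt=wheelpose(np.radians(35),0.045); print(P, w2px(p,hin+Tp.apply([0,-.2,.043])),(w2px(p,hin+Tp.apply([0,-.2,.043]))-[300,180])*5)
go(P,Rt)
E
```

```text
time: 13.92
eef_pos: [0.544, -0.0123, 0.1633]
ee_rot: [3.139, -0.062, -0.002]
wrist_force: [-1.0, 0.2, -0.3]
width: 0.0601
[]
[ 0.5426 -0.0879  0.127 ] [409.8573 231.2546] [549.2866 256.2729]
t 14.02 tcp [ 0.5441 -0.0125  0.1634] j [-0.1446  0.0952 -0.0017  1.475  -0.0028  1.4659] w 0.0745 F [0.235  0.2638 0.1383]
shift [0.02   0.9416 0.4567] turn [-0.0074 -0.0023 -0.1035] deg 37.4
```

View pics/tp12.png

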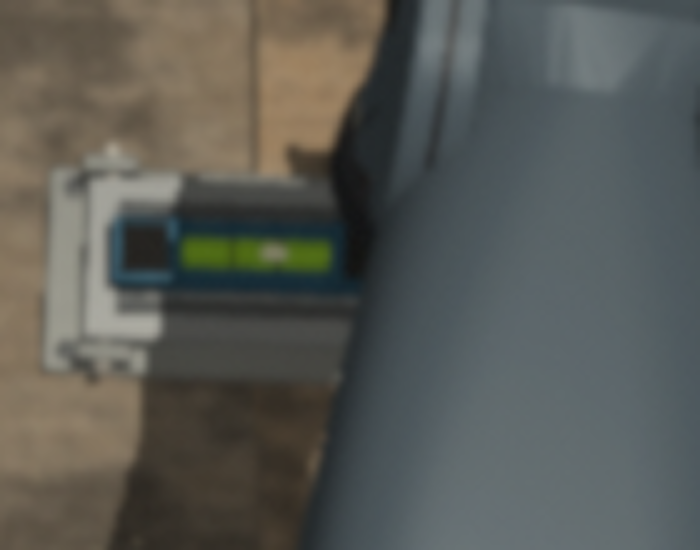

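```bash
python3 -m jog '[[0.02,0.4,0,-0.0074,-0.0023,-0.1035,0],[0.02,0.94,0.2,-0.0074,-0.0023,-0.1035,0],[0.02,0.94,0.45,-0.0074,-0.0023,-0.1035,0],[0.02,0.94,0.45,-0.0074,-0.0023,-0.1035,0],[0.02,0.94,0.45,-0.0074,-0.0023,-0.1035,0],[0.02,0.94,0.45,-0.0074,-0.0023,-0.1035,0],[0.02,0.94,0.45,-0.0074,-0.0023,-0.1035,0],[0.02,0.94,0.45,-0.0074,-0.0023,-0.1035,0],[0.02,0.94,0.45,-0.0074,-0.0023,-0.1035,0]]'
python3 - <<'E'
from h import *
P,Rt=wheelpose(np.radians(35),-0.005); P[0]-=.0005; print(P)
go(P,Rt)
shot("scene","sc13",(280,180,400,270),6.5)
E
```

```text
time: 14.77
eef_pos: [0.5423, -0.0876, 0.127]
ee_rot: [2.952, 0.929, -0.028]
wrist_force: [-0.1, 0.0, -0.2]
width: 0.0854
[ 0.542  -0.0904  0.0771]
t 14.77 tcp [ 0.5423 -0.0876  0.127 ] j [-0.2546  0.1093 -0.0597  1.3922 -0.0492  0.7061] w 0.0854 F [-0.0866  0.0298 -0.2317]
shift [-0.004   0.0024  0.6246] turn [-0.0002  0.0001 -0.0001] deg 0.1
```

View pics/sc13.png

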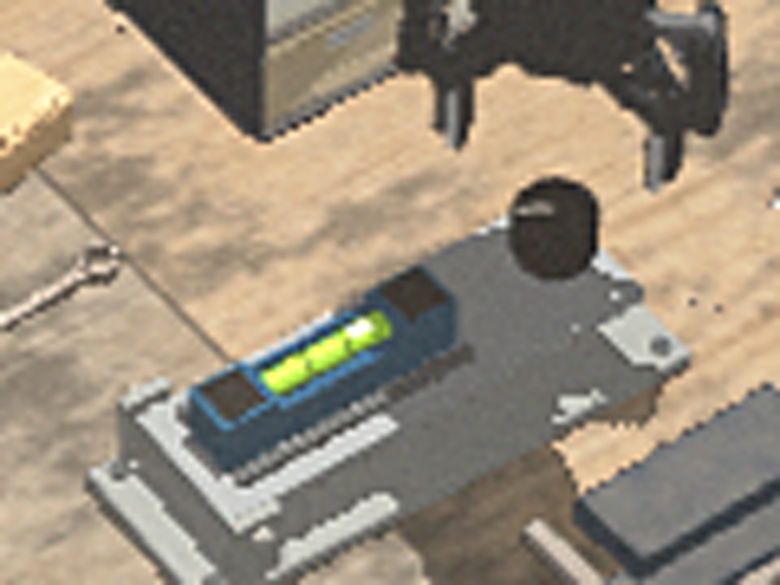

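The open fingers straddle the wheel: tips at crop (455,145) and (655,185), wheel at (553,215). Descending and gripping.

```bash
python3 -m jog '[[-0.004,0,0.2,0,0,0,0],[-0.004,0,0.4,0,0,0,0],[-0.004,0,0.55,0,0,0,0],[-0.004,0,0.62,0,0,0,0],[-0.004,0,0.62,0,0,0,0],[-0.004,0,0.62,0,0,0,0]]' 60;  python3 -m jog '[[0,0,0,0,0,0,1],[0,0,0,0,0,0,1],[0,0,0,0,0,0,1],[0,0,0,0,0,0,1],[0,0,0,0,0,0,1],[0,0,0,0,0,0,1],[0,0,0,0,0,0,1],[0,0,0,0,0,0,1]]' 60
python3 - <<'E'
from h import *
P,Rt=wheelpose(np.radians(35),-0.005); P[0]-=.0005; print(P)
go(P,Rt)
shot("scene","sc14",(280,180,400,270),6.5)
E
```

```text
time: 15.32
eef_pos: [0.5419, -0.0902, 0.0775]
ee_rot: [2.952, 0.929, -0.028]
wrist_force: [-0.4, -0.5, 0.5]
width: 0.0851
time: 15.98
eef_pos: [0.5425, -0.0904, 0.0781]
ee_rot: [2.951, 0.929, -0.026]
wrist_force: [0.9, -0.1, 2.1]
width: 0.0383
[ 0.542  -0.0904  0.0771]
t 15.98 tcp [ 0.5425 -0.0904  0.0781] j [-0.2594  0.1309 -0.1346  1.2942 -0.049   0.7011] w 0.0383 F [ 0.8722 -0.1058  2.1142]
shift [-0.0051 -0.0032  0.0122] turn [-0.     -0.     -0.0001] deg 0.1
```

View pics/sc14.png

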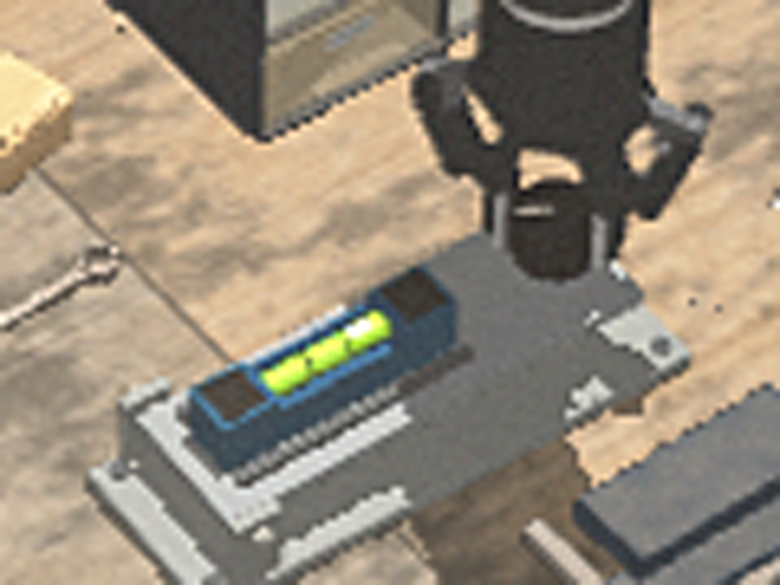

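```bash
python3 -m jog '[[0,0,0,0,0,0.02,1],[0,0,0,0,0,0.04,1],[0,0,0,0,0,0.06,1],[0,0,0,0,0,0.08,1],[0,0,0,0,0,0.093,1],[0,0,0,0,0,0.093,1],[0,0,0,0,0,0.093,1],[0,0,0,0,0,0.093,1]]' 60;  python3 - <<'E'
from h import *
P,Rt=wheelpose(np.radians(35),-0.005)
go(P,wheelpose(np.radians(35)-1.18,-.005)[1])
E
```

```text
time: 16.7
eef_pos: [0.5432, -0.0901, 0.0782]
ee_rot: [3.092, 0.042, -0.002]
wrist_force: [2.6, 1.0, 0.7]
width: 0.0385
t 16.7 tcp [ 0.5432 -0.0901  0.0782] j [-0.2593  0.1309 -0.1342  1.2933 -0.0481  1.2839] w 0.0385 F [2.5647 0.9671 0.6677]
shift [-0.0083  0.0027  0.0145] turn [-0.0002 -0.0002  0.0949] deg 34.2
```

```bash
python3 -m jog '[[-0.005,0,0,0,0,0.02,1],[-0.005,0,0,0,0,0.04,1],[-0.005,0,0,0,0,0.06,1],[-0.005,0,0,0,0,0.08,1],[-0.005,0,0,0,0,0.095,1],[-0.005,0,0,0,0,0.095,1],[-0.005,0,0,0,0,0.095,1],[-0.005,0,0,0,0,0.095,1]]' 60;  python3 - <<'E'
from h import *
P,Rt=wheelpose(np.radians(35),-0.005)
go(P,wheelpose(np.radians(35)-1.18,-.005)[1])
shot("scene","sc15",(280,180,400,270),6.5)
E
```

```text
time: 17.37
eef_pos: [0.5438, -0.0902, 0.0787]
ee_rot: [2.971, -0.865, 0.024]
wrist_force: [5.5, 1.9, 1.6]
width: 0.0383
t 17.37 tcp [ 0.5438 -0.0902  0.0787] j [-0.2594  0.1298 -0.1345  1.2918 -0.0476  1.878 ] w 0.0383 F [5.5257 1.9128 1.6355]
shift [-0.0126  0.0096  0.0199] turn [-0.0004 -0.0004  0.0003] deg 0.3
```

View pics/sc15.png

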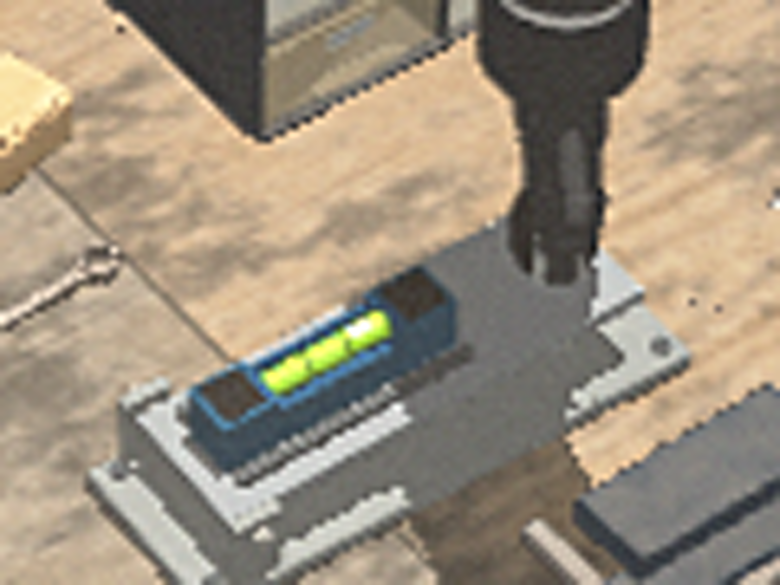

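Turned 1.18 rad. Opening, lifting along the wheel axis, and going back to the pad.

```bash
python3 -m jog '[[0,0,0,0,0,0,0.3],[0,0,0,0,0,0,0],[0,0,0,0,0,0,0],[0,0,0,0,0,0,0],[0,0,0,0,0,0,0]]'; python3 -m jog '[[0,0,-0.3,0,0,0,0],[0,0,-0.7,0,0,0,0],[0,0,-1,0,0,0,0],[0,0,-1,0,0,0,0],[0,0,-1,0,0,0,0]]';  python3 - <<'E'
from h import *
p=shot("scene","sc16",(280,180,400,270),6.5)
go([.5455,-.012,.13],rdown(np.radians(-2.25)))
E
```

```text
time: 17.83
eef_pos: [0.5429, -0.0902, 0.0781]
ee_rot: [2.97, -0.865, 0.021]
wrist_force: [-0.4, 0.3, -0.3]
width: 0.0854
time: 18.25
eef_pos: [0.5442, -0.0866, 0.1603]
ee_rot: [2.97, -0.865, 0.028]
wrist_force: [0.4, -0.4, -0.6]
width: 0.0856
t 18.3 tcp [ 0.5431 -0.0863  0.1584] j [-0.2525  0.0992 -0.008   1.4504 -0.0483  1.8846] w 0.0848 F [-1.0919 -0.0624 -1.0774]
shift [-0.4822 -0.8143  0.3081] turn [ 0.0077 -0.0025 -0.0839] deg 30.3
```

View pics/sc16.png

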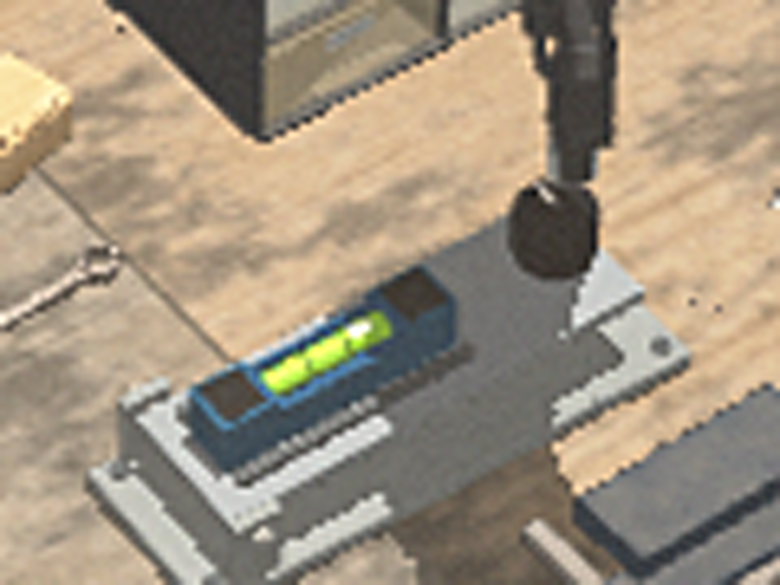

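The wheel's line has turned and the level hasn't moved.

```bash
python3 -m jog '[[-0.24,-0.4,0,0.0077,-0.0025,-0.084,0.5],[-0.48,-0.81,0.1,0.0077,-0.0025,-0.084,1],[-0.48,-0.81,0.3,0.0077,-0.0025,-0.084,1],[-0.48,-0.81,0.3,0.0077,-0.0025,-0.084,1],[-0.48,-0.81,0.3,0.0077,-0.0025,-0.084,1],[-0.48,-0.81,0.3,0.0077,-0.0025,-0.084,1],[-0.48,-0.81,0.3,0.0077,-0.0025,-0.084,1],[-0.48,-0.81,0.3,0.0077,-0.0025,-0.084,1],[-0.48,-0.81,0.3,0.0077,-0.0025,-0.084,1]]' 40;  python3 - <<'E'
from h import *
go([.5455,-.012,.098],rdown(np.radians(-2.25)))
E
```

```text
time: 19.05
eef_pos: [0.5453, -0.0125, 0.1303]
ee_rot: [-3.141, 0.062, 0.001]
wrist_force: [-1.2, 0.3, -0.2]
width: -0.0002
t 19.05 tcp [ 0.5453 -0.0125  0.1303] j [-0.1459  0.1046 -0.0574  1.4094  0.0002  1.4643] w -0.0002 F [-1.1905  0.3037 -0.1953]
shift [ 0.003  -0.0058  0.4042] turn [-0.      0.0001 -0.    ] deg 0.0
```

```bash
python3 -m jog '[[0.003,-0.006,0.15,0,0,0,1],[0.003,-0.006,0.3,0,0,0,1],[0.003,-0.006,0.4,0,0,0,1],[0.003,-0.006,0.45,0,0,0,1],[0.003,-0.006,0.48,0,0,0,1],[0.003,-0.006,0.48,0,0,0,1]]'; python3 -m jog '[[0,0,0.02,0,0,0,1],[0,0,0.04,0,0,0,1],[0,0,0.05,0,0,0,1],[0,0,0.05,0,0,0,1],[0,0,0.05,0,0,0,1]]'
```

```text
time: 19.55
eef_pos: [0.5447, -0.0122, 0.0913]
ee_rot: [3.141, -0.063, -0.004]
wrist_force: [-1.6, -0.5, 2.9]
width: 0.0002
time: 19.97
eef_pos: [0.545, -0.0127, 0.0892]
ee_rot: [3.14, -0.063, -0.002]
wrist_force: [-4.4, -1.2, 8.5]
width: 0.0005
```

```bash
python3 -m jog '[[0,0,0.03,0,0,0,1],[0,0,0.05,0,0,0,1],[0,0,0.05,0,0,0,1],[0,0,0.05,0,0,0,1],[0,0,0.05,0,0,0,1],[0,0,0.05,0,0,0,1],[0,0,0.05,0,0,0,1],[0,0,0.05,0,0,0,1],[0,0,0.05,0,0,0,1],[0,0,0.05,0,0,0,1]]'; python3 -m jog '[[0,0,0.05,0,0,0,1],[0,0,0.05,0,0,0,1],[0,0,0.05,0,0,0,1],[0,0,0.05,0,0,0,1],[0,0,0.05,0,0,0,1],[0,0,0.05,0,0,0,1],[0,0,0.05,0,0,0,1],[0,0,0.05,0,0,0,1]]';python3 - <<'E'
from h import *
hin=np.array([.5503,.108,.044])
for n in("top","scene"):
    p,im=vial(n,4)
    s,o=strip(p,im,hin,0,x=(-.02,.02))
    m=cv2.resize(o.clip(0,255).astype(np.uint8)[::-1,:,::-1],None,fx=3.5,fy=20); cv2.imwrite(f"pics/su_{n}.png",m)
    np.save(f"su_{n}.npy",o)
o,tp,Rc=st(); print(o["time"],tp,o["wrist_force"])
a=cv2.imread("pics/su_top.png");b=cv2.imread("pics/su_scene.png");cv2.imwrite("pics/su.png",np.vstack([a,b]))
E
```

```text
time: 20.8
eef_pos: [0.5452, -0.0127, 0.089]
ee_rot: [3.139, -0.063, 0.001]
wrist_force: [-7.2, -0.7, 15.4]
width: 0.0001
time: 21.47
eef_pos: [0.5451, -0.0128, 0.089]
ee_rot: [3.139, -0.062, 0.004]
wrist_force: [-7.8, -1.0, 16.3]
width: -0.0003
21.8667 [ 0.5452 -0.0128  0.089 ] [-7.6136  0.373  16.1332]
```

View pics/su.png

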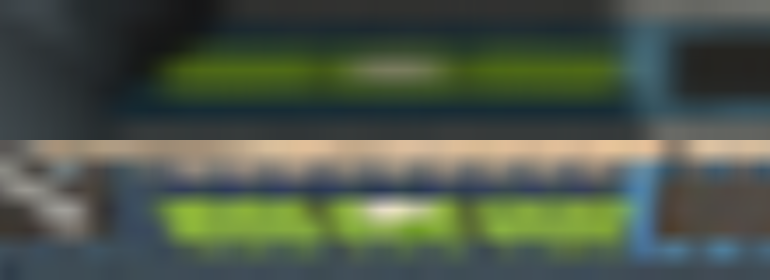

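```bash
python3 - <<'E'
import numpy as np
for pre in("st","su"):
  for n,rows in(("top",slice(2,5)),("scene",slice(1,4))):
    o=np.load(f"{pre}_{n}.npy"); 
    s=np.arange(-.125,-.015,.0005)[:o.shape[1]]
    g=o[:, :,1]-o[:,:,2]              # green minus blue: high on vial
    r=np.argsort(-g[:,100:150].mean(1))[:3]; 
    G=g[r].mean(0); B=o[r,:,2].mean(0)
    v=G>0.5*np.percentile(G,85); i=np.flatnonzero(v); a,b=s[i[0]],s[i[-1]]
    seg=(s>a+.006)&(s<b-.006); w=np.clip(B-np.median(B[seg])-0.3*(B[seg].max()-np.median(B[seg])),0,None)*seg
    c=(w*s).sum()/w.sum(); print(pre,n,"vial",a,b,"mid",(a+b)/2,"bubble",c,"off mm",1e3*(c-(a+b)/2))
E
python3 - <<'E'
from h import *
import numpy as np
p=shot("scene","scF",(280,200,400,290),6.5); shot("top","tpF")
E
```

```text
st top vial -0.09999999999999998 -0.03699999999999992 mid -0.06849999999999995 bubble -0.05706933856827201 off mm 11.43066143172794
st scene vial -0.10099999999999998 -0.03699999999999992 mid -0.06899999999999995 bubble -0.05830861558017837 off mm 10.691384419821578
su top vial -0.10099999999999998 -0.03749999999999992 mid -0.06924999999999995 bubble -0.06856933841960103 off mm 0.6806615803989224
su scene vial -0.10099999999999998 -0.03599999999999992 mid -0.06849999999999995 bubble -0.06926365793405617 off mm -0.7636579340562222
```

View pics/scF.png

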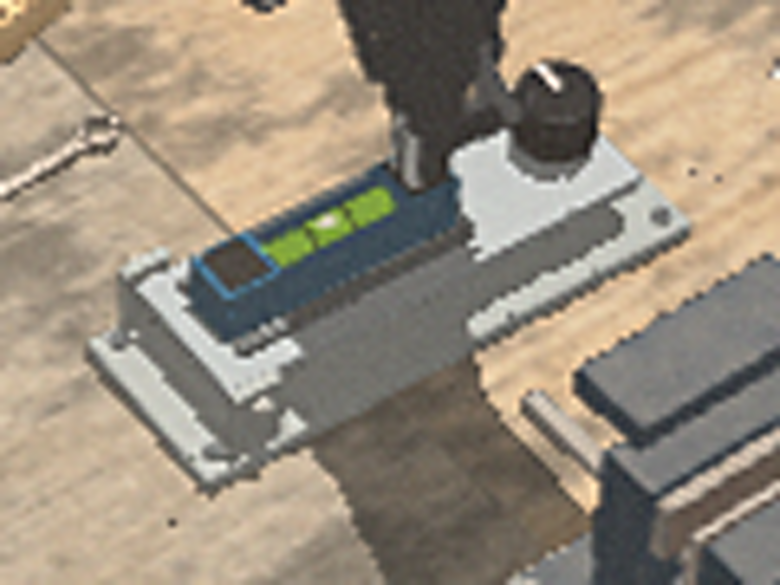

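View pics/tpF.png

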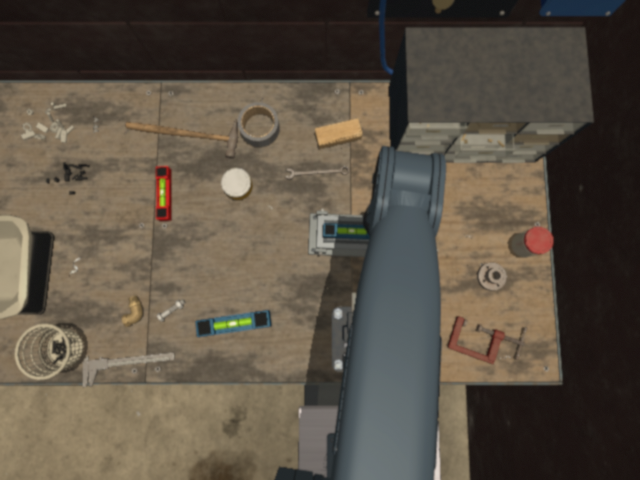

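In the close view the bubble, at crop (328,220), stands midway between the marks at (308,233) and (347,212). The top and scene readings are +0.7 and -0.8 mm. The top view shows the tin at (236,184), spanner at (317,172) and hub at (491,276), all where they started. Handing in while pressing.

Run:
```python
from h import *
o,tp,Rc=st(); print(o["time"],tp,o["wrist_force"],o["joint_vel"])
print(bot.close_job())
```

```text
21.9667 [ 0.5451 -0.0128  0.089 ] [-8.3414 -0.7567 16.0518] [-0.0002  0.001   0.001   0.0005 -0.0009  0.0005]
the job is handed in; nothing more can be done
None
```

The job is handed in at about 22 s on the robot's clock, with the arm still pressing the level down and the bubble centred. No verdict was reported.

**What I did:** I laid the smaller blue level between the rails and let go of it. Pressing its foot-side pad showed the bubble about 11.8 mm towards the hinge. I then turned the hand wheel 1.18 rad clockwise and pressed the same pad again.

**Last checks:**
- **Bubble:** the two cameras gave +0.7 mm (top) and -0.8 mm (scene) from mid-marks. They disagree on the side, but both are well inside ±2.5 mm.
- **Press:** the downward force was steady at about 16 N, a bit over the suggested 12 N, with about 8 N of sideways load as well. The arm was at rest.
- **Foot:** I could not measure its force on the pad directly. The plate stopped moving under the press at the height expected for a level plate, so I take it to be bearing.
- **Bystanders:** the tin, spanner and hub looked unmoved in the top view.

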